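# Free the dome grate from its spring-bar bracket

## Task

Take the forked tool from its stand, straddle the spring bar from which the tall dome grate hangs and press the bar's collar sideways with the fork until the grate drops onto the pad below. Let the bar spring back and hang the tool across its stand's walls again as it was. Leave the flat grate hanging, and keep the fingers off the dome grate and its spring bar.

Things in the scene. Friction and masses are not known exactly. Their poses are not given: they have to be found in the camera images.
- fork_tool: Steel fork, black handle, hanging tines down, 138 mm tall, 0.25 kg. Origin midway between the tine tips, z up, x across the tines. Tines at x -18 and +18 mm, 8 x 8 mm, 45 long, clear gap 28. Crossbar 110 (x) x 18 (y) x 8 mm, underside at z 75. Handle above it 30 (x) x 18 (y) mm, z 83 to 138: pinch across its 18 mm (y) from above.
- tool_stand: Fixed plywood stand, open at top and ends: two walls 10 mm thick, 100 mm long along its y, 72 mm apart inside (x), tops at z 95 mm. The tool's crossbar lies across both wall tops, tool x along stand x, tines hanging between the walls, tips 20 mm above the bench. Origin: centre of its underside.
- dome_bar: Steel spring bar carrying the dome grate, level, 143 mm up. Origin: centre of its collar (40 mm across, 6 thick); y along the bar towards the grate. From y 3 to 47 mm an 8 mm bare rod: straddle it there. Push the collar along -y, to the spring barrel (48 mm behind): 2 N, 5 N at 24 mm, stop at 30 mm; the grate drops after 13 to 20 mm. It springs back.
- dome_grate: Green slatted dome, 90 mm diameter, 120 mm tall with its eye plate, 0.22 kg. Origin: centre of underside, z up. Hangs at bar y 60 mm between two clevis plates (bar y 47 to 73 mm), 18 mm above a rubber pad (100 x 100 mm, top at z 14). Its top is 26 mm below the bar. The fixed grey bracket reaches 19 mm above the bar; its beam runs at bar x -54 to -70 mm.
- flat_grate: Flat round green grate, 90 mm diameter, 12 mm thick, 57 mm tall with its eye plate, hanging in a second bracket of the same make (the two brackets swap places). Origin: centre of its underside; z up. To be left hanging.

How it is judged:
On the way, in this order (a step that is already met when the one before it is completed fails the run):
1. the fork presses the dome grate's spring bar back by more than 8 mm (distance of dome_bar from where it was at the start of the episode above 0.008 m and contact force between fork_tool and dome_bar above 0.5 N), for 0.02 s.
2. the dome grate is freed and rests on the pad (height (world z) of dome_grate below 0.02 m and linear speed of dome_grate below 0.05 m/s and angle between dome_grate's own z axis and vertical below 0.17 rad), for 0.1 s.
At the end, for the whole second after the job is handed in: Dome grate upright (10 degrees), at rest on the pad within 25 mm of below where it hung; its bar back within 5 mm; tool upright (10 degrees), at rest, hung on its stand's walls (tips 12 to 28 mm up, within 25 mm of its middle in x, 50 in y); flat grate within 15 mm of its start (height (world z) of dome_grate below 0.02 m and angle between each of dome_grate, fork_tool's own z axis and vertical below 0.17 rad and x of dome_grate in the frame of dome_bar between -0.025 and 0.025 m and y of dome_grate in the frame of dome_bar between 0.035 and 0.085 m and linear speed of each of dome_grate, fork_tool below 0.02 m/s and distance of dome_bar from where it was at the start of the episode below 0.005 m and x of fork_tool in the frame of tool_stand between -0.025 and 0.025 m and y of fork_tool in the frame of tool_stand between -0.05 and 0.05 m and z of fork_tool in the frame of tool_stand between 0.012 and 0.028 m and distance of flat_grate from where it was at the start of the episode below 0.015 m); the robot touches nothing.
It fails at once if the fingers press on the spring bar (contact force between the fingers and dome_bar above 0.5 N).
It fails at once if the fingers press on the dome grate (contact force between the fingers and dome_grate above 0.5 N).
It fails at once if the flat grate is knocked or freed (moves more than 25 mm) (distance of flat_grate from where it was at the start of the episode above 0.025 m).
It also fails if it takes over 43 s, if anything falls off the work surface, if the arm or the gripper's body presses on something with over 40 N, if the wrist force passes 120 N, or if a joint passes its speed limit or range.

## Robot

A 7-joint arm with a two-finger parallel gripper is mounted at the origin on the work surface. World frame = base frame: x ahead of the robot, y to its left, z up, the work surface at z = 0. Lengths are in m, angles in rad, forces in N, time in s.
With the tool pointing down it reaches from about 0.425 to 0.875 m from the base axis. Payload 4.7 kg.
Tool frame: the origin (TCP) lies on the centre line of the jaws, within the pads' length; the fingertips stand 22 mm ahead of it and the grasp point (between the pads) lies 3 mm ahead of it (env.nose_length is the distance from the TCP to the fingertips, in m); y points along the fingers, z is the direction in which the jaws open and shut, and the axes are right-handed (so a half turn about y gives the same grasp; the last joint's range is limited). The gripper opens to 87 mm and grips with 3 to 60 N. Pads are 19 mm wide; open, the fingers measure 117 mm over their backs; the gripper's body (75 mm by 190 mm) begins 51 mm behind the grasp point.
Start: joints at [-1.286, 0.321, -0.07, 1.45, 0.023, 1.371, -0.057], TCP at [0.174, 0.626, 0.245] pointing down, gripper open.
Joint ranges: [-2.86, 2.86], [-0.3, 2.09], [-1.38, 1.24], [0.06, 2.45], [-1.56, 4.7], [0.09, 2.05], [-2.69, 2.69]. Speed limits (rad/s): [2.57, 2.57, 3.14, 3.14, 3.14, 3.14, 3.14].

## Interface

Orientations are given as a 3x3 rotation matrix whose columns are the frame's x, y, z axes.
In Python, from workcell import env gives the robot as it stands.
- The arm moves only by the tool play_rows, never from a script. Its arguments are lists of equal length, an entry for each row: "translation": the shift along the tool's x, y, z in m, a list of three; "twist": the turn about the tool's y in rad. A call has 1 to 12 rows; each row shifts and turns the pose as measured when the row begins, along the tool's axes as they then stand; what a row does not reach is not made up. A row lasts 1/8 s, in which the tool goes at most 62.5 mm and 10.7 degrees, less where a joint would pass 70% of its speed; a pose out of reach is approached as far as the arm can. A call is refused whole if a number of a shift passes 0.0625 or a number of a turn 0.188, either way. A call with a gripper value outside its range is refused whole. "hand" is the finger opening in m, from 0 to 0.087, set as the call begins (left out, the last holds). The fingers move at their own pace and stop on an object; "newtons" is the grip in N (left out, the last holds). Time passes only in rows, so rows that do not move let the fingers close. It gives the time, the measured TCP pose, the force and the opening at its end, in the units of the state.
- env.sense(): the state, without advancing time (a new reading comes with each control period).
- env.camera(name): name is "scene" or "top"; returns a dict with "color" (384x512x3 uint8, blue, green, red), "range_z" (384x512 float32, m along the optical axis (not along the pixel's ray), 0 where there is no reading), "vertical_fov" (degrees; the focal length in pixels is half the picture's height over the tangent of half this angle, whatever the lens; pixels are square), "cx", "cy" (the principal point, pixels), "k1" (the pictures are not rectified: a ray, as slopes to the right and down, at radius r is drawn at 1 + k1 r^2 times it, then the intrinsics apply), "origin" and "rotation" of the camera in the world. Camera axes: x right, y up, looking along -z (the intrinsics and any distortion apply to the point x, -y, -z); pixel columns grow to the right and rows downward; lengths in m; the calibration is good to about 2 mm. A picture is of the moment at which its call begins.
- env.finish_job(): hands the job in, once; it reports no verdict.
The state is a dict: "time_s": time; "qpos": joint angles; "qvel": joint speeds; "joint_efforts": joint torques, N m; "ee_pos": TCP position; "tcp_rot": TCP orientation; "wrist_force": force on the tool from outside, world axes, zero at the start; "moment": the same for the moment, N m; "gripper_width": finger opening in m.
Only numpy, scipy, OpenCV 4.12 (cv2) and the standard library are available. Lean on these libraries where they do the work, as an engineer would, in place of code of your own. Each camera call takes 0.05 s, during which the arm holds its last target. There are 200 camera calls.

## Working session

There is one attempt and no reset: what is moved stays moved. The work goes in short steps, Python scripts to look and compute and a tool call to move; the robot and the scene stay as the last step left them, time stands still between calls to the robot, and variables do not carry over. Pictures are saved under pics/ and viewed, about 8 in all and at most 12, crops included, and the job is handed in when it is done.

Besides the shell and the picture viewer there is one more tool, called after "Emit:" as name(argument=value, ...) on one line, values as JSON. play_rows: Moves the arm, as the interface text tells. Its arguments: {"type":"object","properties":{"translation":{"type":"array","items":{"type":"array","items":{"type":"number"}}},"twist":{"type":"array","items":{"type":"number"}},"hand":{"type":"number"},"newtons":{"type":"number"}},"required":["translation","twist"]}

```bash
mkdir -p pics; ls
cat > h.py <<'E'
import numpy as np, cv2
from workcell import env
def K(c):
    h,w=c["color"].shape[:2]; f=h/2/np.tan(np.radians(c["vertical_fov"])/2)
    return np.array([[f,0,c["cx"]],[0,f,c["cy"]],[0,0,1.]])
def rays(c,uv):
    p=cv2.undistortPoints(np.array(uv,float).reshape(-1,1,2),K(c),np.array([c["k1"],0,0,0,0.])).reshape(-1,2)
    d=np.c_[p[:,0],-p[:,1],-np.ones(len(p))]
    return d   # camera frame, unit depth
def pts(c,uv):
    uv=np.array(uv).reshape(-1,2); z=c["range_z"][uv[:,1].astype(int),uv[:,0].astype(int)]
    return np.array(c["origin"])+(rays(c,uv)*z[:,None])@np.array(c["rotation"]).T
def plane(c,uv,h):
    d=rays(c,uv)@np.array(c["rotation"]).T; o=np.array(c["origin"])
    return o+d*((h-o[2])/d[:,2])[:,None]
def cloud(c):
    h,w=c["range_z"].shape; v,u=np.mgrid[:h,:w]
    P=pts(c,np.c_[u.ravel(),v.ravel()]).reshape(h,w,3); P[c["range_z"]==0]=np.nan
    return P
E
python3 - <<'E'
from h import *
import pickle
s=env.sense(); print(s)
for n in("scene","top"):
    c=env.camera(n); pickle.dump(c,open(n+".pkl","wb")); cv2.imwrite(f"pics/{n}0.png",c["color"])
    print(n,c["vertical_fov"],c["cx"],c["cy"],c["k1"],c["origin"],c["rotation"],(c["range_z"]>0).mean())
E
```

```text
pics
{'time_s': 0.0, 'qpos': array([-1.28588944,  0.32180441, -0.07007571,  1.45169116,  0.02260278,
        1.37079863, -0.05689831]), 'qvel': array([-0.0015238 , -0.0006494 ,  0.00143394, -0.00046588,  0.0004639 ,
        0.00082711,  0.00118891]), 'joint_efforts': array([-2.83140635e-04, -4.91278768e+01, -4.03975379e-01, -3.12532032e+01,
       -6.38216198e-02,  4.38560452e-02,  1.75396112e-04]), 'ee_pos': array([0.17379441, 0.625795  , 0.24346537]), 'tcp_rot': array([[ 9.63561963e-01, -4.09953455e-04,  2.67484907e-01],
       [-2.67485200e-01, -1.87035621e-03,  9.63560154e-01],
       [ 1.05277242e-04, -9.99998167e-01, -1.91186058e-03]]), 'wrist_force': array([ 0.0910124 , -0.38654244, -0.05657674]), 'moment': array([-0.01770393,  0.01955159,  0.01779368]), 'gripper_width': 0.0871775517437874}
scene 43.003951225023016 247.85490740331167 190.8247235345399 0.058817657097490685 [1.47401599 0.12543916 0.93088883] [[-0.12496863 -0.63887658  0.75909127]
 [ 0.9921062  -0.08848487  0.08885788]
 [ 0.01039888  0.7642036   0.64489125]] 0.9960123697916666
top 49.321181920182994 257.8154428851603 189.54496850951023 -0.029461190942152913 [0.40417534 0.02049741 0.99348492] [[ 0.02316835  0.99270537 -0.11831851]
 [-0.99967674  0.02424388  0.0076587 ]
 [ 0.01047134  0.11810282  0.99294616]] 0.9959716796875
```

View pics/scene0.png

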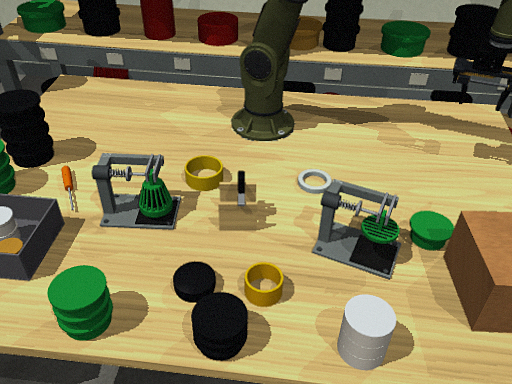

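View pics/top0.png

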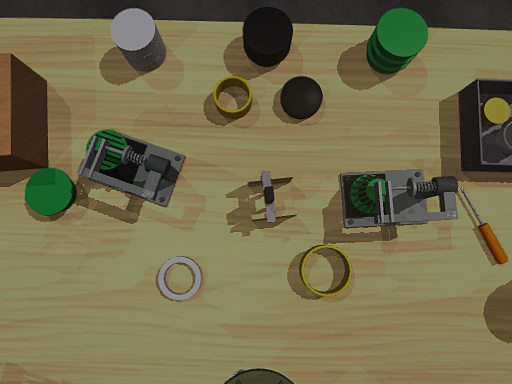

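The dome bracket is on the right in top (about 345–457, 170–227) and on the left in scene; the fork hangs near (268,195) in top. Next I'll take closer crops and the depth.

Run:
```python
from h import *
import pickle
t=pickle.load(open("top.pkl","rb")); s=pickle.load(open("scene.pkl","rb"))
A=cv2.resize(t["color"][150:240,225:475],None,fx=3.2,fy=3.2,interpolation=cv2.INTER_CUBIC)
B=cv2.resize(s["color"][145:240,85:265],None,fx=3.2,fy=3.2,interpolation=cv2.INTER_CUBIC)
C=np.zeros((A.shape[0]+B.shape[0],800,3),np.uint8); C[:A.shape[0],:A.shape[1]]=A; C[A.shape[0]:,:B.shape[1]]=B
cv2.imwrite("pics/crop1.png",C); print(C.shape,A.shape)
P=cloud(t)
print("z map top rows 165..225 step5, cols")
np.set_printoptions(linewidth=250)
print("tool"); print((P[165:228:4,240:300:4,2]*1000).round())
print("dome"); print((P[168:230:4,340:464:5,2]*1000).round())
```

```text
(592, 800, 3) (288, 800, 3)
z map top rows 165..225 step5, cols
tool
[[  2.  -1.   4.   1.  -0.  -2.  -0.   1.  -2.   1.   2.   1.  -0.   2.  -1.]
 [  1.   0.  -2.   2.   0.  -3.   4.   1.   1.   2.  -2.  -4.   1.   0.  -0.]
 [  1.   1.  -2.   0.  -2.   3. 103. 103.   2.   0.   1.  95.  98.  94.   1.]
 [  2.  -4.  92.  93.  96.  95. 104. 102.  98.  90.  95.  94.  93.  85.  -0.]
 [  0.   3.  95.  97.  87.  82. 103. 103.  60.  49.  38.  34.  26.  -1.   1.]
 [ -0.  -0.  31.  28.  19.  10. 104. 105.  13.   6.   9.   9.   9.   1.   2.]
 [ -2.  -0.  12.  10.   5.   9. 156. 157. 156.   6.  10.   8.   8.   0.   3.]
 [ -2.   2.  -0.   8.   8.   8. 152. 158. 159.  12.  12.   9.   6.   3.  -0.]
 [  0.  -0.  -0.  10.  10.   6. 127. 159. 160.   6.   8.   8.  12.   1.   0.]
 [ -3.   2.  -0.   5.  10.   7. 100. 154. 143.  10.  10.   8.   7.   2.  -1.]
 [  1.   0.   0.  10.   9.   6.   8. 104. 101.   8.   8.  10.   7.  10.   1.]
 [ -0.   2.   2.   8.   9.   7.  12. 105. 103.   7.   7.   6.   9.   9.  -0.]
 [  2.   3.  -0.   7.   7.   8.   9. 104. 103.  94.  96.  95.  96.  96.  96.]
 [  0.  -4.   0. 
[... 1571 characters left out ...]
11.  10.  10.  11.  10.   2.   0. 137. 154. 155. 157.  -1.]
 [ -1.  12.  15.  17.  14.  52.  53.  52. 159.  15. 158.   9.  13.   6.   8.  10.   8.  11. 156. 158. 154. 158. 156. 156.   0.]
 [  1.  12.  14.  15.  15.  17.  10. 140. 157. 154. 154. 157. 154. 157. 155. 158. 155. 156. 153. 152. 157. 157. 159. 155.  -1.]
 [  2.  10.  15.  12.  14.  12.   9. 140. 155. 156. 155. 155. 157. 155. 156. 155. 156. 156. 149.  -0.  -2.   0.   1.   1.  -3.]
 [ -1.  12.  13.  11.  10.   7.  11.   9.  12.   9.   8.  10.  10.  10.  -0.   0.  -3.   1.   2.  -1.   2.  -2.   1.  -0.   1.]
 [  8.   0.   2.   1.   1.  -2.  -1.   1.  -0.  -1.   1.   3.   1.   1.   1.  -0.   0.   0.  -0.   3.   0.   2.   2.   2.  -1.]]
```

View pics/crop1.png

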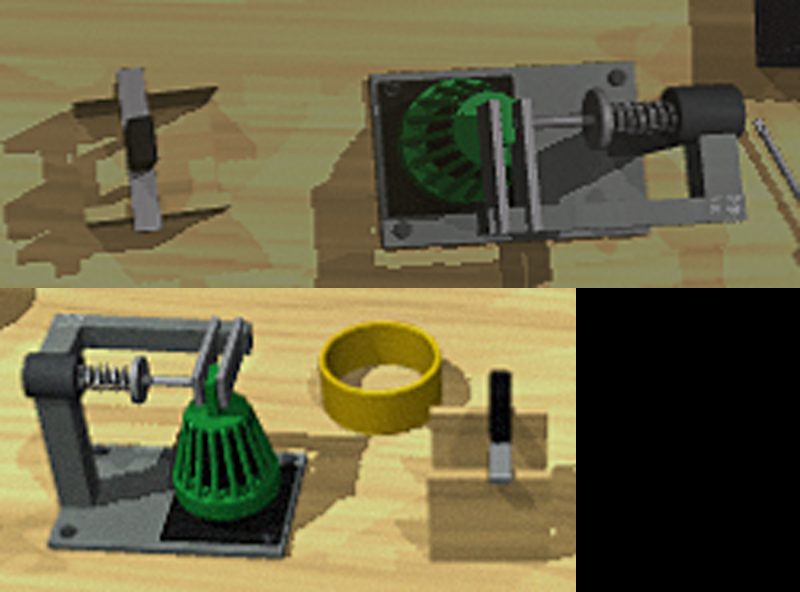

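Crop shows the fork handle at about (142,143), the dome rod from the collar (597,117) to the clevis (530,122), with the beam on the −x side. Next I'll measure these from both views.

```bash
cat > m.py <<'E'
from h import *
import pickle,sys
np.set_printoptions(linewidth=200,precision=4,suppress=True)
t=pickle.load(open("top.pkl","rb")); s=pickle.load(open("scene.pkl","rb"))
for n,c in(("top",t),("scene",s)):
    P=cloud(c).reshape(-1,3); X,Y,Z=P.T
    near=lambda cx,cy,r:(np.hypot(X-cx,Y-cy)<r)
    g=plane(t,[[268,195]],.15)[0]
    col=c["color"].reshape(-1,3).max(1)
    m=near(g[0],g[1],.09)
    h=m&(Z>.152)&(Z<.166); Q=P[h]; print(n,"handle top",h.sum(),Q.mean(0),Q.min(0),Q.max(0))
    b=m&(Z>.0985)&(Z<.109); Q=P[b]
    if b.sum()>5:
        (cx,cy),(w,hh),a=cv2.minAreaRect((Q[:,:2]*1000).astype(np.float32)); print(" crossbar",b.sum(),Q.mean(0),cx,cy,w,hh,a)
        d=np.linalg.svd(Q[:,:2]-Q[:,:2].mean(0))[2][0]; print(" dir",d,np.degrees(np.arctan2(d[1],d[0])))
    w_=m&(Z>.088)&(Z<.0985); Q=P[w_]; print(" wall tops",w_.sum()); 
    if w_.sum()>10:
        print(cv2.minAreaRect((Q[:,:2]*1000).astype(np.float32)))
    # dome bar
    r0=plane(t,[[400,187]],.143)[0]; print(" rodguess",r0)
    q=(np.abs(X-r0[0])<.03)&(np.abs(Y-r0[1])<.06)&(Z>.12)&(Z<.175); Q=P[q]
    bins=np.arange(r0[1]-.06,r0[1]+.06,.004)
    for a in bins:
        R=Q[(Q[:,1]>=a)&(Q[:,1]<a+.004)]
        if len(R): print("  y%.3f n%d x %.4f..%.4f med %.4f z %.4f..%.4f"%(a+.002,len(R),R[:,0].min(),R[:,0].max(),np.median(R[:,0]),R[:,2].min(),R[:,2].max()))
E
python3 m.py
```

```text
top handle top 130 [ 0.4964 -0.0078  0.158 ] [ 0.481  -0.0171  0.1541] [0.5119 0.0017 0.1624]
 crossbar 306 [ 0.4942 -0.0079  0.1031] 494.74652099609375 -4.154041290283203 108.15084075927734 88.77020263671875 21.880054473876953
 dir [-0.9899 -0.1416] -171.86120311308196
 wall tops 363
((499.3612976074219, -16.931602478027344), (92.30377960205078, 99.8378677368164), 7.911605358123779)
 rodguess [ 0.518  -0.2794  0.143 ]
  y-0.337 n13 x 0.5112..0.5312 med 0.5229 z 0.1400..0.1524
  y-0.333 n17 x 0.5127..0.5316 med 0.5223 z 0.1421..0.1563
  y-0.329 n18 x 0.5106..0.5262 med 0.5183 z 0.1390..0.1559
  y-0.325 n15 x 0.5104..0.5298 med 0.5198 z 0.1356..0.1543
  y-0.321 n17 x 0.5121..0.5282 med 0.5192 z 0.1359..0.1575
  y-0.317 n15 x 0.5100..0.5299 med 0.5159 z 0.1353..0.1547
  y-0.313 n17 x 0.5145..0.5287 med 0.5215 z 0.1424..0.1546
  y-0.305 n20 x 0.4995..0.5335 med 0.5135 z 0.1472..0.1633
  y-0.301 n80 x 0.4993..0.5360 med 0.5119 z 0.1255..0.1660
  y-0.297 n50 x 0.5126..0.5368 med 0.5267 z 0.1295..0.1659
  y-0.293 n8 x 0.5139..0.5200 med 0.5169 z 0.1416..0.1484
  y-0.289 n7 x 0.5137..0.5198
[... 2376 characters left out ...]
y-0.269 n5 x 0.5135..0.5189 med 0.5183 z 0.1403..0.1462
  y-0.265 n4 x 0.5169..0.5201 med 0.5187 z 0.1418..0.1465
  y-0.261 n6 x 0.5145..0.5199 med 0.5186 z 0.1381..0.1477
  y-0.257 n3 x 0.4881..0.5175 med 0.5155 z 0.1422..0.1545
  y-0.253 n20 x 0.4912..0.5283 med 0.5181 z 0.1271..0.1622
  y-0.249 n39 x 0.4887..0.5314 med 0.5192 z 0.1279..0.1593
  y-0.245 n14 x 0.5025..0.5298 med 0.5228 z 0.1201..0.1609
  y-0.241 n23 x 0.5047..0.5301 med 0.5236 z 0.1213..0.1532
  y-0.237 n27 x 0.4967..0.5282 med 0.5246 z 0.1207..0.1566
  y-0.233 n17 x 0.4894..0.5284 med 0.5114 z 0.1348..0.1618
  y-0.229 n57 x 0.4888..0.5303 med 0.5139 z 0.1274..0.1632
  y-0.225 n4 x 0.5135..0.5279 med 0.5233 z 0.1208..0.1533
```

Emit:
play_rows(translation=[[0.05,-0.004,-0.035],[0.05,-0.004,-0.035],[0.05,-0.004,-0.035],[0.05,-0.004,-0.035],[0.05,0,-0.035],[0.05,0,-0.035],[0.03,0,-0.052],[0.03,0,-0.052],[0.03,0,-0.052],[0.03,0,-0.052],[0.03,0,-0.052],[0.03,0,-0.052]], twist=[0,0,0,0,0,0,0,0,0,0,0,0], hand=0.06)

```text
time_s: 1.6
ee_pos: [0.5037, -0.0201, 0.2558]
tcp_rot: [[0.966, -0.004, 0.257], [-0.257, -0.004, 0.966], [-0.003, -1.0, -0.005]]
wrist_force: [0.4, 1.0, -0.2]
gripper_width: 0.0601
```

```bash
cat > d.py <<'E'
from h import *
import sys
np.set_printoptions(precision=4,suppress=True)
# target x y z yaw(deg of TCP z axis)
def go(x,y,z,yaw):
    s=env.sense(); R=s["tcp_rot"]; e=s["ee_pos"]
    cur=np.degrees(np.arctan2(R[1,2],R[0,2]))
    print("t",s["time_s"],"ee",e,"yaw",cur,"tilt",R[2],"w",s["gripper_width"],"F",s["wrist_force"])
    print("delta tool now",(np.array([x,y,z])-e)@R,"twist",-np.radians((yaw-cur+180)%360-180))
    a=np.radians(yaw); T=np.array([[np.sin(a),0,np.cos(a)],[-np.cos(a),0,np.sin(a)],[0,-1,0]])
    print("delta in target frame",(np.array([x,y,z])-e)@T)
    return s
if __name__=="__main__": go(*map(float,sys.argv[1:5]))
E
python3 d.py .4968 -.0077 .131 97.9
python3 - <<'E'
from h import *
import pickle
for n in("top","scene"):
    c=pickle.load(open(n+".pkl","rb")); P=cloud(c).reshape(-1,3)
    q=(P[:,2]>.15)&(P[:,2]<.166)&(P[:,0]<.478)&(P[:,0]>.43)&(P[:,1]>-.33)&(P[:,1]<-.22); Q=P[q]
    print(n,"beam",q.sum(),cv2.minAreaRect((Q[:,:2]*1000).astype(np.float32)),np.polyfit(Q[:,1],Q[:,0],1))
    q=(P[:,2]>.14)&(P[:,2]<.152)&(P[:,0]<.523)&(P[:,0]>.51)&(P[:,1]>-.293)&(P[:,1]<-.259); Q=P[q]
    print("rod",np.polyfit(Q[:,1]+.276,Q[:,0],1))
    q=(P[:,2]>.148)&(P[:,2]<.166)&(P[:,0]<.522)&(P[:,0]>.475)&(P[:,1]>-.256)&(P[:,1]<-.222); Q=P[q]
    for lo,hi in((-.256,-.242),(-.236,-.222)):
        R=Q[(Q[:,1]>lo)&(Q[:,1]<hi)]; print("clevis x on y slope",np.polyfit(R[:,0]-.5,R[:,1],1),len(R))
E
```

```text
t 1.6 ee [ 0.5037 -0.0201  0.2558] yaw 75.10763882668526 tilt [-0.0032 -1.     -0.0053] w 0.06014896416505055 F [ 0.3617  0.9998 -0.2215]
delta tool now [-0.0094  0.1247  0.0109] twist -0.39780174677806046
delta in target frame [-0.0051  0.1248  0.0132]
top beam 483 ((461.13519287109375, -278.02679443359375), (32.6501350402832, 103.25827026367188), 0.8452183604240417) [0.00937843 0.45915926]
rod [-0.00698692  0.51648551]
clevis x on y slope [ 0.11767484 -0.25068145] 118
clevis x on y slope [ 0.0576991  -0.23170459] 99
scene beam 204 ((460.00750732421875, -277.9250793457031), (32.98688507080078, 103.24263000488281), 0.9333891272544861) [-0.00189384  0.45704769]
rod [0.00061165 0.51781946]
clevis x on y slope [ 0.12368132 -0.25013322] 47
clevis x on y slope [ 0.07217589 -0.23124327] 42
```

Run:
```python
from h import *
import pickle
c=pickle.load(open("top.pkl","rb"))
u=np.array([[370,75],[635,62],[385,247],[648,232]])/3.2+[225,150]
p=plane(c,u,.011); print(p)
for a,b in((0,1),(2,3)):
    d=p[a]-p[b]; print("edge yaw-90",np.degrees(np.arctan2(d[1],d[0]))-90)
d=p[0]-p[2]; print(np.degrees(np.arctan2(d[1],d[0]))); d=p[1]-p[3]; print(np.degrees(np.arctan2(d[1],d[0])))
# collar/rod axis: endpoints in crop: barrel centre (705,110), collar(597,117), rod at clevis(535,122)
q=plane(c,np.array([[705,110],[597,117],[535,122]])/3.2+[225,150],.145); print(q, np.degrees(np.arctan2(*(q[0]-q[2])[:2])))
```

```text
[[ 0.56474266 -0.18362109  0.011     ]
 [ 0.57971793 -0.38354665  0.011     ]
 [ 0.43722012 -0.19468322  0.011     ]
 [ 0.45254924 -0.39027833  0.011     ]]
edge yaw-90 4.283696201387329
edge yaw-90 4.481205101899775
4.957794556830344
3.0301274044559663
[[ 0.52551666 -0.37355303  0.145     ]
 [ 0.5192077  -0.30275349  0.145     ]
 [ 0.5149714  -0.26237333  0.145     ]] 174.58176911299424
```

Emit:
play_rows(translation=[[0,0,0],[0,0,0],[0,0,0],[-0.005,0.03,0.013],[0,0.02,0],[0,0,0]], twist=[-0.16,-0.16,-0.08,0,0,0])

```text
time_s: 2.35
ee_pos: [0.4955, -0.0161, 0.2033]
tcp_rot: [[0.99, -0.007, -0.139], [0.139, -0.006, 0.99], [-0.007, -1.0, -0.005]]
wrist_force: [-0.2, -0.6, 0.7]
gripper_width: 0.0602
```

```bash
python3 d.py .4968 -.0077 .131 97.9
python3 - <<'E'
from h import *
c=env.camera("scene"); cv2.imwrite("pics/s1.png",cv2.resize(c["color"][90:250,180:320],None,fx=3.5,fy=3.5,interpolation=cv2.INTER_CUBIC))
E
```

```text
t 2.35 ee [ 0.4955 -0.0161  0.2033] yaw 98.006930987446 tilt [-0.0073 -1.     -0.005 ] w 0.06020034489694934 F [-0.2068 -0.6311  0.6884]
delta tool now [0.003  0.0722 0.0085] twist 0.0018662978033412796
delta in target frame [0.0024 0.0723 0.0081]
```

View pics/s1.png

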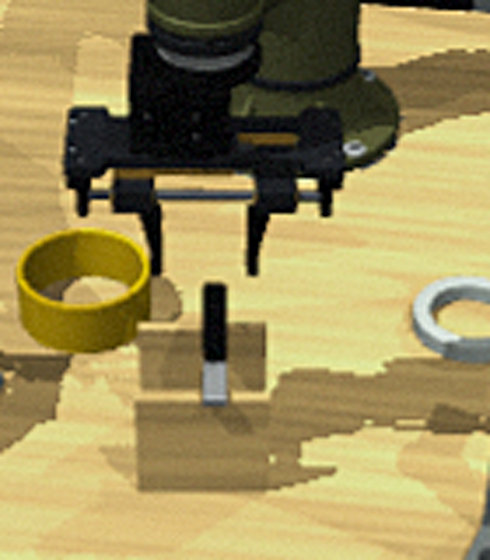

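Fingers stand over the handle, centred about 8 mm to the −y side of it (fingertips at 152/252, handle at 214), matching the numbers.

Emit:
play_rows(translation=[[0.003,0,0.0085],[0.0,0.03,0.0],[0,0.025,0],[0,0,0]], twist=[0,0,0,0])

```text
time_s: 2.9
ee_pos: [0.5011, -0.0046, 0.1519]
tcp_rot: [[0.99, 0.002, -0.141], [0.141, -0.003, 0.99], [0.002, -1.0, -0.004]]
wrist_force: [-0.2, -0.4, -0.1]
gripper_width: 0.0598
```

```bash
python3 d.py .4968 -.0077 .131 97.9
```

```text
t 2.9 ee [ 0.5011 -0.0046  0.1519] yaw 98.0781769944685 tilt [ 0.0015 -1.     -0.0036] w 0.059842210479821405 F [-0.1601 -0.3858 -0.0537]
delta tool now [-0.0047  0.0209 -0.0024] twist 0.0031097752047833144
delta in target frame [-0.0047  0.0209 -0.0025]
```

Emit:
play_rows(translation=[[-0.003,0.018,-0.002],[0,0.002,0],[0,0,0]], twist=[0,0,0])

```text
time_s: 3.28
ee_pos: [0.5002, -0.0067, 0.1333]
tcp_rot: [[0.99, 0.006, -0.141], [0.141, -0.002, 0.99], [0.006, -1.0, -0.003]]
wrist_force: [0.7, 0.3, 0.1]
gripper_width: 0.0607
```

```bash
python3 d.py .4968 -.0077 .131 97.9
```

```text
t 3.275 ee [ 0.5002 -0.0067  0.1333] yaw 98.10141688296719 tilt [ 0.0056 -1.     -0.0033] w 0.06067394974853787 F [0.6546 0.3317 0.1004]
delta tool now [-0.0035  0.0023 -0.0005] twist 0.003515387776881382
delta in target frame [-0.0035  0.0023 -0.0006]
```

Emit:
play_rows(translation=[[-0.003,0.001,0],[0,0,0],[0,0,0],[0,0,0],[0,0,0]], twist=[0,0,0,0,0], hand=0.0, newtons=50)

```text
time_s: 3.9
ee_pos: [0.498, -0.0073, 0.1336]
tcp_rot: [[0.99, 0.008, -0.141], [0.141, -0.002, 0.99], [0.008, -1.0, -0.003]]
wrist_force: [1.6, -4.3, -1.3]
gripper_width: 0.0179
```

```bash
python3 d.py .4968 -.0077 .131 97.9
```

```text
t 3.9 ee [ 0.498  -0.0073  0.1336] yaw 98.09679260672426 tilt [ 0.0081 -1.     -0.0033] w 0.017872273789596018 F [ 1.5605 -4.2753 -1.2626]
delta tool now [-0.0012  0.0026 -0.0003] twist 0.003434678930920895
delta in target frame [-0.0012  0.0026 -0.0003]
```

Gripped at 17.9 mm, the handle's thickness. Lifting next, then over to the dome bracket.

Emit:
play_rows(translation=[[0,-0.02,0],[0,-0.05,0],[0,-0.05,0],[0,-0.05,0],[0,-0.02,0],[0,0,-0.04],[0,0,-0.05],[0,0,-0.05],[0,0,-0.05],[0,0,-0.04],[0,0,-0.02],[0,0,0]], twist=[0,0,0,0,0.06,0,0,0,0,0,0,0])

```text
time_s: 5.4
ee_pos: [0.5134, -0.2613, 0.3231]
tcp_rot: [[0.997, -0.005, -0.083], [0.083, -0.004, 0.997], [-0.005, -1.0, -0.003]]
wrist_force: [-0.1, 0.9, -1.4]
gripper_width: 0.0175
```

```bash
python3 d.py .517 -.274 .237 94.5;  python3 - <<'E'
from h import *
import pickle
s=env.sense()
for n in("top","scene"):
    c=env.camera(n); pickle.dump(c,open(n+"2.pkl","wb")); P=cloud(c).reshape(-1,3)
    X,Y,Z=P.T; z0=s["ee_pos"][2]-.1136
    m=(np.abs(X-s["ee_pos"][0])<.08)&(np.abs(Y-s["ee_pos"][1])<.05)&(Z<z0+.09)&(Z>z0-.01)
    Q=P[m]; print(n,m.sum(),Q.min(0) if m.sum() else "",Q.max(0) if m.sum() else "")
    for a in np.arange(-.01,.09,.01):
        R=Q[(Q[:,2]-z0>=a)&(Q[:,2]-z0<a+.01)]
        if len(R)>2: print("  %.3f n%d x %.4f %.4f y %.4f %.4f"%(a,len(R),*np.percentile(R[:,0],[2,98]),*np.percentile(R[:,1],[2,98])))
    if n=="scene":cv2.imwrite("pics/s2.png",cv2.resize(c["color"][60:240,60:280],None,fx=3.5,fy=3.3,interpolation=cv2.INTER_CUBIC))
E
```

```text
t 5.4 ee [ 0.5134 -0.2613  0.3231] yaw 94.77285216304956 tilt [-0.0055 -1.     -0.0032] w 0.017547829206095062 F [-0.103   0.9043 -1.4173]
delta tool now [ 0.003   0.0862 -0.0127] twist 0.004762168616403047
delta in target frame [ 0.0026  0.0861 -0.013 ]
top 272 [ 0.45627416 -0.27410128  0.21288272] [ 0.55138497 -0.24951247  0.29693155]
  0.000 n4 x 0.4893 0.4916 y -0.2612 -0.2595
  0.010 n7 x 0.4889 0.4919 y -0.2669 -0.2594
  0.020 n8 x 0.4892 0.4917 y -0.2667 -0.2594
  0.030 n5 x 0.4897 0.4924 y -0.2604 -0.2595
  0.040 n13 x 0.4893 0.5292 y -0.2658 -0.2570
  0.050 n27 x 0.4894 0.5321 y -0.2617 -0.2562
  0.070 n32 x 0.4564 0.5503 y -0.2596 -0.2500
  0.080 n174 x 0.4579 0.5448 y -0.2728 -0.2503
scene 284 [ 0.46097327 -0.269694    0.2091406 ] [ 0.56891719 -0.24592347  0.29871748]
  0.000 n20 x 0.4893 0.5354 y -0.2637 -0.2537
  0.010 n28 x 0.4923 0.5347 y -0.2645 -0.2533
  0.020 n21 x 0.4925 0.5338 y -0.2620 -0.2539
  0.030 n25 x 0.4909 0.5349 y -0.2614 -0.2539
  0.040 n21 x 0.4888 0.5344 y -0.2601 -0.2536
  0.050 n28 x 0.4914 0.5325 y -0.2599 -0.2536
  0.060 n4 x 0.5041 0.5168 y -0.2557 -0.2543
  0.070 n34 x 0.4664 0.5686 y -0.2632 -0.2461
  0.080 n101 x 0.4683 0.5674 y -0.2652 -0.2469
```

View pics/s2.png

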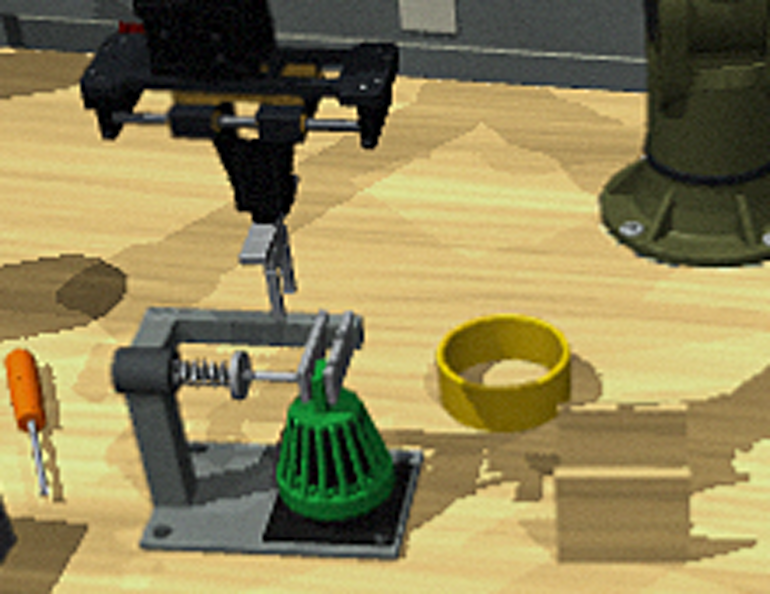

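Fork hangs upright in the grip, tines (270–290, 300) just above the bracket. I'll shift about 14 mm toward the collar, then descend.

Emit:
play_rows(translation=[[0.004,0,-0.0145],[0,0.02,0],[0,0.01,0],[0,0,0]], twist=[0,0,0,0])

```text
time_s: 6.0
ee_pos: [0.5216, -0.2703, 0.2926]
tcp_rot: [[0.996, -0.003, -0.094], [0.094, -0.0, 0.996], [-0.003, -1.0, -0.0]]
wrist_force: [1.2, 0.1, -2.5]
gripper_width: 0.0178
```

```bash
python3 d.py .5185 -.2755 .237 94.5
```

```text
t 6.0 ee [ 0.5216 -0.2703  0.2926] yaw 95.40206510136596 tilt [-0.003  -1.     -0.0002] w 0.017785160434734673 F [ 1.1891  0.0585 -2.5226]
delta tool now [-0.0034  0.0556 -0.0049] twist 0.015744006086172452
delta in target frame [-0.0035  0.0556 -0.0049]
```

Emit:
play_rows(translation=[[-0.003,0.0,-0.005],[0,0.02,0],[0,0.02,0],[0,0.014,0],[0,0,0]], twist=[0.015,0,0,0,0])

```text
time_s: 6.62
ee_pos: [0.5201, -0.278, 0.2408]
tcp_rot: [[0.997, 0.003, -0.077], [0.077, -0.003, 0.997], [0.002, -1.0, -0.003]]
wrist_force: [-0.1, 0.2, -2.9]
gripper_width: 0.0176
```

```bash
python3 d.py .5185 -.2755 .237 94.5;  python3 - <<'E'
from h import *
c=env.camera("scene");d=env.camera("top")
A=cv2.resize(c["color"][100:220,80:200],(480,480),interpolation=cv2.INTER_CUBIC)
B=cv2.resize(d["color"][140:240,340:465],(320,256),interpolation=cv2.INTER_CUBIC)
o=np.zeros((480,800,3),np.uint8); o[:,:480]=A; o[:256,480:]=B; cv2.imwrite("pics/s3.png",o)
E
```

```text
t 6.625 ee [ 0.5201 -0.278   0.2408] yaw 94.40734184122414 tilt [ 0.0023 -1.     -0.0031] w 0.01762606958265095 F [-0.0725  0.1967 -2.8876]
delta tool now [-0.0014  0.0038  0.0026] twist -0.001617189949474469
delta in target frame [-0.0014  0.0038  0.0026]
```

View pics/s3.png

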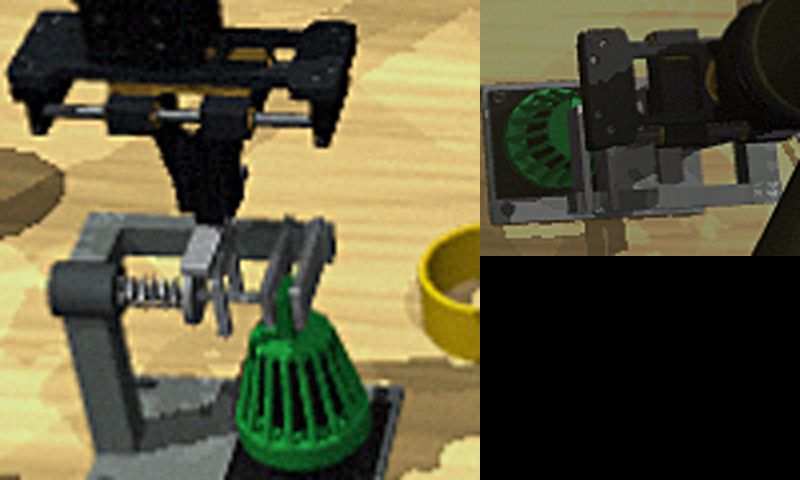

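The fork straddles the rod between collar (190,300) and clevis (270,260), tips just below the collar's lower edge. Lower 3 mm and press toward −y.

Emit:
play_rows(translation=[[-0.001,0.003,-0.004],[0,0,-0.006],[0,0,-0.006],[0,0,-0.006],[0,0,-0.006],[0,0,-0.004],[0,0,0]], twist=[0,0,0,0,0,0,0])

```text
time_s: 7.6
ee_pos: [0.5233, -0.3089, 0.2405]
tcp_rot: [[0.997, 0.005, -0.079], [0.079, 0.003, 0.997], [0.005, -1.0, 0.003]]
wrist_force: [-0.6, 4.1, -0.3]
gripper_width: 0.0174
```

```bash
cat > z.py <<'E'
from d import *
go(.521,-.315,.238,94.5)
c=env.camera("scene"); P=cloud(c).reshape(-1,3)
hsv=cv2.cvtColor(c["color"],cv2.COLOR_BGR2HSV).reshape(-1,3)
m=(hsv[:,0]>45)&(hsv[:,0]<75)&(hsv[:,1]>120)&(np.abs(P[:,0]-.51)<.07)&(np.abs(P[:,1]+.24)<.07)
Q=P[m]; print("dome",m.sum(),"z",np.percentile(Q[:,2],[1,99]),"x",np.percentile(Q[:,0],[1,99]),"y",np.percentile(Q[:,1],[1,99]))
E
python3 z.py
```

```text
t 7.6 ee [ 0.5233 -0.3089  0.2405] yaw 94.52153771182172 tilt [ 0.0054 -1.      0.0031] w 0.017400941014738495 F [-0.5624  4.0547 -0.3497]
delta tool now [-0.0027  0.0024 -0.0059] twist 0.00037590398463500165
delta in target frame [-0.0027  0.0025 -0.0059]
dome 1023 z [0.0126 0.4949] x [0.4974 0.5597] y [-0.3022 -0.1993]
```

Emit:
play_rows(translation=[[-0.002,0.001,-0.004],[0,0,-0.004],[0,0,-0.002],[0,0,0]], twist=[0,0,0,0])

```text
time_s: 8.15
ee_pos: [0.523, -0.3174, 0.2393]
tcp_rot: [[0.997, 0.006, -0.081], [0.081, 0.006, 0.997], [0.007, -1.0, 0.006]]
wrist_force: [-0.5, 5.3, -0.7]
gripper_width: 0.0175
```

```bash
sed -i 's/(np.abs(P\[:,0\]-.51)/(P[:,2]<.16)\&(np.abs(P[:,0]-.51)/' z.py; python3 z.py
python3 - <<'E'
from h import *
c=env.camera("scene")
cv2.imwrite("pics/s4.png",cv2.resize(c["color"][100:240,80:210],None,fx=3.5,fy=3.5,interpolation=cv2.INTER_CUBIC))
E
```

```text
t 8.15 ee [ 0.523  -0.3174  0.2393] yaw 94.65449546612437 tilt [ 0.0067 -1.      0.0056] w 0.017520068076299827 F [-0.5448  5.2944 -0.7494]
delta tool now [-0.0018  0.0013  0.0026] twist 0.0026964545632739306
delta in target frame [-0.0018  0.0013  0.0026]
dome 952 z [0.0118 0.1337] x [0.4946 0.5594] y [-0.2811 -0.1998]
```

View pics/s4.png

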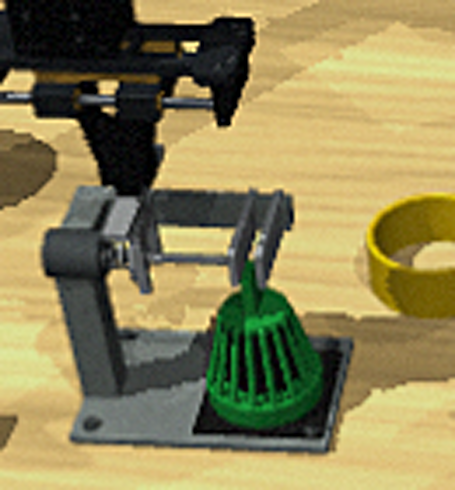

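The grate is down on the pad (top at z 0.134, upright). I'll let the bar spring back, then lift out.

Emit:
play_rows(translation=[[-0.002,0,0.008],[0,0,0.01],[0,0,0.01],[0,0,0.01],[0,0,0.004],[0,0,0]], twist=[0,0,0,0,0,0])

```text
time_s: 9.0
ee_pos: [0.5172, -0.2768, 0.2399]
tcp_rot: [[0.997, 0.009, -0.08], [0.08, -0.002, 0.997], [0.009, -1.0, -0.003]]
wrist_force: [0.3, 0.3, -2.6]
gripper_width: 0.0175
```

```bash
python3 z.py; python3 d.py .5185 -.2755 .31 94.5
```

```text
t 9.0 ee [ 0.5172 -0.2768  0.2399] yaw 94.61109300955127 tilt [ 0.0086 -1.     -0.0031] w 0.017465328688931952 F [ 0.276   0.3124 -2.6108]
delta tool now [ 0.0007  0.002  -0.0384] twist 0.0019389387926191444
delta in target frame [ 0.0008  0.0019 -0.0384]
dome 950 z [0.0124 0.1329] x [0.4955 0.5587] y [-0.2814 -0.1999]
t 9.05 ee [ 0.5172 -0.277   0.24  ] yaw 94.59484615845405 tilt [ 0.0086 -1.     -0.0032] w 0.01748166018572918 F [ 0.2243  0.8115 -2.8537]
delta tool now [ 0.0021 -0.07    0.0012] twist 0.0016553777478916188
delta in target frame [ 0.0015 -0.07    0.0014]
```

Emit:
play_rows(translation=[[0,-0.015,0],[0,-0.03,0],[0,-0.035,0],[0,-0.01,0],[0,0,0],[0.004,0,0.05],[0.004,0,0.05],[0.004,0,0.05],[0.004,0,0.05],[0.003,0,0.04],[0,0,0.01],[0,0,0]], twist=[0,0,0,0,-0.06,0,0,0,0,0,0,0])

```text
time_s: 10.55
ee_pos: [0.4987, -0.0261, 0.3303]
tcp_rot: [[0.991, 0.006, -0.13], [0.13, -0.01, 0.991], [0.005, -1.0, -0.01]]
wrist_force: [-0.6, -0.7, -2.2]
gripper_width: 0.0173
```

```bash
python3 d.py .498 -.0073 .1336 98.1
```

```text
t 10.55 ee [ 0.4987 -0.0261  0.3303] yaw 97.48833758305956 tilt [ 0.0051 -0.9999 -0.0104] w 0.01729486653581174 F [-0.5544 -0.6675 -2.2116]
delta tool now [0.0008 0.1965 0.0208] twist -0.010675523086316653
delta in target frame [0.002  0.1967 0.0187]
```

Emit:
play_rows(translation=[[0.002,0,0.018],[0,0.04,0],[0,0.04,0],[0,0.015,0],[0,0,0]], twist=[-0.01,0,0,0,0])

```text
time_s: 11.18
ee_pos: [0.5006, -0.0108, 0.2339]
tcp_rot: [[0.991, 0.009, -0.133], [0.133, -0.01, 0.991], [0.008, -1.0, -0.011]]
wrist_force: [0.6, -0.5, -2.2]
gripper_width: 0.0177
```

```bash
python3 d.py .498 -.0073 .1336 98.1
python3 - <<'E'
from h import *
c=env.camera("scene")
cv2.imwrite("pics/s5.png",cv2.resize(c["color"][90:250,180:320],None,fx=3.5,fy=3.5,interpolation=cv2.INTER_CUBIC))
E
```

```text
t 11.175 ee [ 0.5006 -0.0108  0.2339] yaw 97.66204946301501 tilt [ 0.0079 -0.9999 -0.0107] w 0.01766333081097675 F [ 0.6257 -0.5336 -2.1926]
delta tool now [-0.0029  0.1002  0.0049] twist -0.00764367883126544
delta in target frame [-0.0021  0.1003  0.0039]
```

View pics/s5.png

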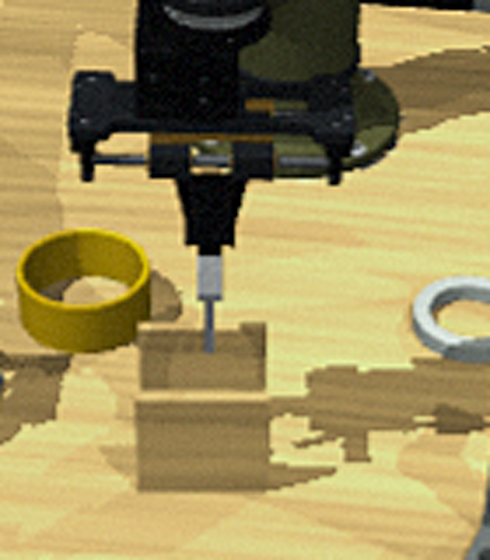

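The fork (210,350) is centred over the stand (140–268) with the tines between the walls. Now I'll lower it.

Emit:
play_rows(translation=[[-0.002,0.01,0.004],[0,0.03,0],[0,0.03,0],[0,0.015,0],[0,0,0]], twist=[-0.006,0,0,0,0])

```text
time_s: 11.85
ee_pos: [0.5035, -0.0061, 0.1522]
tcp_rot: [[0.99, 0.021, -0.141], [0.141, -0.006, 0.99], [0.02, -1.0, -0.009]]
wrist_force: [-0.6, -0.0, -2.4]
gripper_width: 0.0182
```

```bash
python3 d.py .498 -.0073 .1336 98.1
```

```text
t 11.85 ee [ 0.5035 -0.0061  0.1522] yaw 98.0987066305265 tilt [ 0.0197 -0.9998 -0.0092] w 0.018191696602519503 F [-0.6081 -0.0236 -2.396 ]
delta tool now [-0.006   0.0184 -0.0002] twist -2.2573555757380023e-05
delta in target frame [-0.0057  0.0186 -0.0004]
```

Emit:
play_rows(translation=[[-0.005,0.008,0],[0,0.006,0],[0,0.003,0],[0,0,0]], twist=[0,0,0,0])

```text
time_s: 12.35
ee_pos: [0.5005, -0.0067, 0.1366]
tcp_rot: [[0.99, 0.025, -0.141], [0.141, -0.005, 0.99], [0.024, -1.0, -0.009]]
wrist_force: [0.3, 0.8, -2.6]
gripper_width: 0.0177
```

```bash
python3 d.py .498 -.0073 .1336 98.1
```

```text
t 12.35 ee [ 0.5005 -0.0067  0.1366] yaw 98.11110487231657 tilt [ 0.0244 -0.9997 -0.0087] w 0.017652246653642942 F [ 0.2513  0.7643 -2.574 ]
delta tool now [-0.0026  0.003  -0.0002] twist 0.00019381658493812894
delta in target frame [-0.0026  0.003  -0.0002]
```

Emit:
play_rows(translation=[[-0.002,0.002,0],[0,0.002,0],[0,0,0]], twist=[0,0,0])

```text
time_s: 12.72
ee_pos: [0.499, -0.0071, 0.1344]
tcp_rot: [[0.99, 0.026, -0.141], [0.141, -0.004, 0.99], [0.025, -1.0, -0.008]]
wrist_force: [0.4, 0.1, -2.6]
gripper_width: 0.0179
```

Emit:
play_rows(translation=[[0,0.002,0],[0,0.002,0],[0,0,0]], twist=[0,0,0])

```text
time_s: 13.1
ee_pos: [0.4996, -0.0071, 0.1344]
tcp_rot: [[0.99, 0.026, -0.141], [0.141, -0.003, 0.99], [0.025, -1.0, -0.006]]
wrist_force: [0.2, -0.3, -2.9]
gripper_width: 0.0175
```

Emit:
play_rows(translation=[[0,0.004,0],[0,0.003,0],[0,0.0,0]], twist=[0,0,0])

```text
time_s: 13.48
ee_pos: [0.5011, -0.0071, 0.1339]
tcp_rot: [[0.99, 0.027, -0.141], [0.141, 0.001, 0.99], [0.027, -1.0, -0.003]]
wrist_force: [0.0, 0.4, -2.3]
gripper_width: 0.0181
```

```bash
python3 d.py .498 -.0073 .1336 98.1
```

```text
t 13.475 ee [ 0.5011 -0.0071  0.1339] yaw 98.0867317647688 tilt [ 0.0266 -0.9996 -0.0032] w 0.018088414930616515 F [ 0.0292  0.4231 -2.2885]
delta tool now [-0.0031  0.0002  0.0003] twist -0.00023157439071320844
delta in target frame [-0.0031  0.0003  0.0003]
```

Run:
```python
from h import *
np.set_printoptions(precision=4,suppress=True)
c=env.camera("scene"); P=cloud(c).reshape(-1,3); X,Y,Z=P.T
m=(np.abs(Y+.005)<.016)&(X>.515)&(X<.565)&(Z>.085)&(Z<.125); Q=P[m]
for a in np.arange(.515,.565,.01):
    R=Q[(Q[:,0]>=a)&(Q[:,0]<a+.01)]; print(a,len(R),np.percentile(R[:,2],[5,50,95]) if len(R) else "", R[:,1].mean() if len(R) else "")
cv2.imwrite("pics/s6.png",cv2.resize(c["color"][130:240,200:280],None,fx=5,fy=5,interpolation=cv2.INTER_CUBIC))
```

```text
0.515 29 [0.1018 0.1051 0.1237] -0.006765352158820258
0.525 18 [0.1012 0.1039 0.1057] -0.0025169640149669587
0.535 38 [0.0892 0.1008 0.1057] -0.005417177160269344
0.545 39 [0.0866 0.1003 0.105 ] -0.002944448037013182
0.555 6 [0.0976 0.1003 0.1027] -0.0007927800275689864
```

View pics/s6.png

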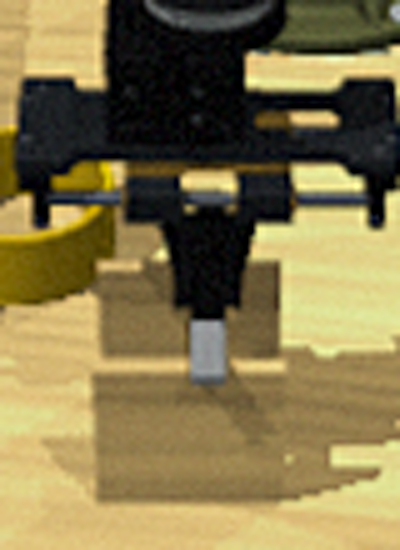

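The crossbar rests on the wall top (crossbar top at about 0.103). Releasing.

Emit:
play_rows(translation=[[0,0,0],[0,0,0],[0,0,0]], twist=[0,0,0], hand=0.05)

```text
time_s: 13.9
ee_pos: [0.5016, -0.0071, 0.1331]
tcp_rot: [[0.99, 0.028, -0.141], [0.141, -0.0, 0.99], [0.028, -1.0, -0.004]]
wrist_force: [-0.3, -0.2, 0.0]
gripper_width: 0.0398
```

Emit:
play_rows(translation=[[0,-0.01,0],[0,-0.03,0],[0,-0.05,0],[0,-0.05,0],[0,-0.04,0],[-0.03,0,0.06],[-0.03,0,0.05],[0,0,0.06],[0,0,0.06],[0,0,0]], twist=[0,0,0,0,0,0,0,0,0,0])

```text
time_s: 15.15
ee_pos: [0.4061, 0.2139, 0.324]
tcp_rot: [[0.99, 0.039, -0.136], [0.136, 0.005, 0.991], [0.039, -0.999, -0.0]]
wrist_force: [1.4, -0.3, 0.3]
gripper_width: 0.05
```

```bash
python3 - <<'E'
from h import *
import pickle
c=env.camera("scene");d=env.camera("top"); pickle.dump(c,open("scene.pkl","wb")); pickle.dump(d,open("top.pkl","wb"))
cv2.imwrite("pics/s7.png",np.hstack([cv2.resize(c["color"][120:290,80:420],None,fx=1.6,fy=1.6),cv2.resize(d["color"][165:235,230:300],(232,272))]))
E
python3 m.py; python3 z.py
```

```text
top handle top 131 [ 0.4993 -0.0071  0.1579] [ 0.4851 -0.0168  0.1533] [0.5139 0.0018 0.1613]
 crossbar 296 [ 0.4972 -0.0075  0.1031] 504.4613342285156 -23.722583770751953 109.91605377197266 64.54643249511719 15.384653091430664
 dir [-0.9883 -0.1522] -171.2443124525995
 wall tops 372
((499.35137939453125, -16.94757843017578), (92.2567138671875, 100.00914001464844), 8.012103080749512)
 rodguess [ 0.518  -0.2794  0.143 ]
  y-0.337 n14 x 0.5111..0.5311 med 0.5220 z 0.1391..0.1511
  y-0.333 n19 x 0.5121..0.5311 med 0.5206 z 0.1374..0.1553
  y-0.329 n16 x 0.5108..0.5261 med 0.5181 z 0.1389..0.1547
  y-0.325 n15 x 0.5132..0.5295 med 0.5224 z 0.1364..0.1542
  y-0.321 n20 x 0.5102..0.5302 med 0.5197 z 0.1363..0.1550
  y-0.317 n11 x 0.5102..0.5291 med 0.5161 z 0.1389..0.1502
  y-0.313 n20 x 0.5135..0.5290 med 0.5202 z 0.1417..0.1558
  y-0.305 n16 x 0.4993..0.5289 med 0.5093 z 0.1487..0.1645
  y-0.301 n79 x 0.4995..0.5360 med 0.5121 z 0.1305..0.1646
  y-0.297 n56 x 0.5050..0.5368 med 0.5261 z 0.1285..0.1636
  y-0.293 n7 x 0.5143..0.5199 med 0.5176 z 0.1419..0.1493
  y-0.289 n8 x 0.5136..0.5198
[... 2635 characters left out ...]
323 med 0.5144 z 0.1308..0.1598
  y-0.245 n20 x 0.5070..0.5300 med 0.5223 z 0.1204..0.1580
  y-0.241 n22 x 0.5118..0.5283 med 0.5198 z 0.1201..0.1458
  y-0.237 n7 x 0.4881..0.5275 med 0.5176 z 0.1213..0.1568
  y-0.233 n17 x 0.4930..0.5268 med 0.5131 z 0.1288..0.1608
  y-0.229 n57 x 0.4881..0.5308 med 0.5087 z 0.1292..0.1622
  y-0.225 n5 x 0.5180..0.5306 med 0.5228 z 0.1346..0.1607
t 15.25 ee [0.408  0.2092 0.3242] yaw 97.37618954426762 tilt [ 0.0393 -0.9992 -0.0016] w 0.04979468924948263 F [ 1.2734 -0.4646 -0.2173]
delta tool now [ 0.0413  0.0887 -0.5343] twist 0.05019897745890513
delta in target frame [ 0.0716  0.0862 -0.5315]
dome 950 z [0.013  0.1327] x [0.4935 0.5598] y [-0.2804 -0.1994]
```

View pics/s7.png

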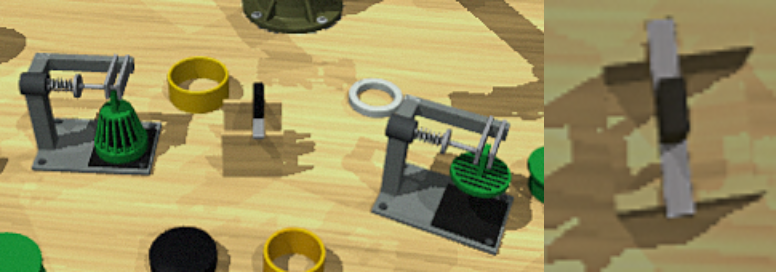

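```bash
python3 -c "
from h import *
print(env.finish_job(), env.sense()['time_s'])"
```

```text
the job is handed in; nothing more can be done
the job is handed in; nothing more can be done
```

I took the fork from its stand, straddled the dome grate's rod and pressed the collar back until the grate dropped onto the pad. Then I let the bar spring back and hung the fork across its stand's walls again. I handed the job in at about 15.3 s; no verdict is reported.

The last checks, from the two cameras with the arm clear of everything:
- **Dome grate:** it stands upright on the pad, with its top at z 0.133 (0.134 expected).
- **Spring bar:** the collar is back at y −0.299, where it started to within measuring noise. The press peaked at about 5.3 N at the wrist.
- **Fork:** its handle top is at z 0.158 and its crossbar top at 0.103, so the tips are about 20 mm up. It sits about 3 mm along x from where it started.
- **Flat grate:** it still hangs in its bracket. I checked this by eye only, without measuring it.

Two readings disagreed. While I lowered the fork onto the stand, the wrist force still showed the tool's weight, although the cameras put the crossbar on the wall tops. I released on the camera reading, and the fork stayed hung. The scene camera also placed the handle's mean x about 3 mm further out than the top camera, which is about the calibration error.

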